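Elephant parade onto the display plinths

TASK

Move the row of four porcelain elephants from the dark wooden rack to the wooden plinths on the glass rack, in reverse order of height: the smallest elephant on the tallest plinth, the next on the next lower one, and so on to the largest on the lowest, so that all the heads come level. Each should stand upright in the middle of its plinth, facing any way; set them down gently, never let one drop, and leave the coffee cup and the blue vase where they are.

Things in the scene. Friction and masses are not known exactly. Their poses are not given: they have to be found in the camera images.
- elephant_largest: White porcelain elephant on the dark wooden rack, largest of four: 78 mm tall. Flat-sided body 54 long, 40 wide, 30 to 70 mm above the feet, four legs below; head and trunk reach 46 mm ahead of the origin, ears 42 mm wide. Origin: midway between the feet, at their undersides; x to the head, z up. Grip across the body (along y) over the origin, 50 mm up.
- elephant_second: White porcelain elephant on the dark wooden rack, second smallest of four: 54 mm tall. Flat-sided body 37 long, 28 wide, 21 to 48 mm above the feet, four legs below; head and trunk reach 32 mm ahead of the origin, ears 29 mm wide. Origin: midway between the feet, at their undersides; x to the head, z up. Grip across the body (along y) over the origin, 35 mm up.
- elephant_smallest: White porcelain elephant on the dark wooden rack, smallest of four: 42 mm tall. Flat-sided body 29 long, 22 wide, 16 to 38 mm above the feet, four legs below; head and trunk reach 25 mm ahead of the origin, ears 23 mm wide. Origin: midway between the feet, at their undersides; x to the head, z up. Grip across the body (along y) over the origin, 27 mm up.
- elephant_third: White porcelain elephant on the dark wooden rack, second largest of four: 66 mm tall. Flat-sided body 46 long, 34 wide, 25 to 59 mm above the feet, four legs below; head and trunk reach 39 mm ahead of the origin, ears 36 mm wide. Origin: midway between the feet, at their undersides; x to the head, z up. Grip across the body (along y) over the origin, 42 mm up.
- plinth_lowest: Fixed round plinth of pale wood on the glass rack, the lowest and widest of four: 24 mm high, 82 mm across, flat top. Origin: centre of its underside, z up; its top is 24 mm above the origin.
- plinth_second: Fixed round plinth of pale wood on the glass rack, second tallest and second narrowest of four: 48 mm high, 62 mm across, flat top. Origin: centre of its underside, z up; its top is 48 mm above the origin.
- plinth_tallest: Fixed round plinth of pale wood on the glass rack, the tallest and narrowest of four: 60 mm high, 52 mm across, flat top. Origin: centre of its underside, z up; its top is 60 mm above the origin.
- plinth_third: Fixed round plinth of pale wood on the glass rack, second lowest and second widest of four: 36 mm high, 72 mm across, flat top. Origin: centre of its underside, z up; its top is 36 mm above the origin.
- cup: Bystander: white porcelain coffee cup on its saucer (one piece), 136 mm across the saucer, 67 mm high, loose, beyond the racks. Origin: centre of its underside.
- vase: Bystander: small cobalt-blue glass vase, 72 mm across, 115 mm high, loose, beyond the racks. Origin: centre of its underside.

How it is judged:
By the outcome, as a careful person would: the job done as asked, in the order asked, and still so for the second after the job is handed in, with the robot touching nothing.
It also fails if it takes over 112 s, if anything falls off the work surface, if the arm or the gripper's body presses on something with over 40 N, if the wrist force passes 120 N, or if a joint passes its speed limit or range.

ROBOT

A 6-joint arm with a two-finger parallel gripper is mounted at the origin on the work surface. World frame = base frame: x ahead of the robot, y to its left, z up, the work surface at z = 0. Lengths are in m, angles in rad, forces in N, time in s.
With the tool pointing down it reaches from about 0.3 to 0.95 m from the base axis. Payload 3.1 kg.
Tool frame: the origin (TCP) lies midway between the tips of the shut fingers; the grasp point (between the pads) lies 19 mm behind it (robot.tcp_to_grasp is the distance from the TCP to the grasp point, in m); z points along the fingers, x is the direction in which the jaws open and shut, and the axes are right-handed (so a half turn about z gives the same grasp; the last joint's range is limited). The gripper opens to 85 mm and grips with 20 to 120 N. Pads are 22 mm wide; open, the fingers measure 114 mm over their backs; the gripper's body (76 mm by 85 mm) begins 54 mm behind the grasp point. The pads swing forward as they close: fully open they stand 13 mm farther back than shut.
Start: joints at [-1.27, 0.308, 1.634, -0, 1.2, -0.07], TCP at [0.226, -0.583, 0.231] pointing down, gripper open.
Joint ranges: [-3.06, 3.06], [-0.79, 1.96], [0.05, 2.63], [-1.19, 4.34], [0.05, 2.64], [-2.94, 2.94]. Speed limits (rad/s): [2.79, 2.79, 3.14, 3.14, 3.14, 3.14].

INTERFACE

Orientations are given as [roll, pitch, yaw] about the fixed x, y, z axes, in that order (R = Rz(yaw) Ry(pitch) Rx(roll)).
In Python, from plant import read_state, imaging, order, robot gives the robot as it stands.
- The arm moves only by the shell command python3 -m creep 'ROWS'. ROWS is JSON, a list of rows, each a list of 3 entries, a list of its own where there are three numbers: the shift along the tool's x, y, z in m, then the turn, a rotation vector about the tool's x, y, z in degrees, then the gripper command: -1 is fully open, 1 is shut, values between are in proportion. In form: [[[tx, ty, tz], [ax, ay, az], claw], ...]. A call has 1 to 12 rows; each row is the pose to reach, as a shift and turn from the pose commanded when the call began, along the tool's axes at that moment; what a row does not reach only later rows make up. A row lasts 1/12 s, in which the tool goes at most 41.7 mm and 7.16 degrees, less where a joint would pass 70% of its speed; a pose out of reach is approached as far as the arm can. A call with a gripper value outside its range is refused whole. The fingers move at their own pace and stop on an object; the grip force is fixed at half the most. Time passes only in rows, so rows that repeat a pose let the fingers close. It gives the time, the measured TCP pose, the force and the opening at its end, in the units of the state.
- read_state(): the state, without advancing time (a new reading comes with each control period).
- imaging.get_image(name): name is "scene" or "top" or "wrist"; returns a dict with "color" (420x560x3 uint8, blue, green, red), "fx", "fy", "cx", "cy" (pixels), "eye" and "rotation" of the camera in the world. Camera axes: x right, y up, looking along -z (the intrinsics and any distortion apply to the point x, -y, -z); pixel columns grow to the right and rows downward; lengths in m; the calibration is good to about 2 mm. A picture is of the moment at which its call begins. There is no depth.
- order.finish_job(): hands the job in, once; it reports no verdict.
The state is a dict: "clock": time; "joints": joint angles; "joint_vel": joint speeds; "tau": joint torques, N m; "tool_pos": TCP position; "tcp_rot": TCP orientation; "contact_force": force on the tool from outside, world axes, zero at the start; "moment": the same for the moment, N m; "gripper_width": opening from 0.0 (shut) to 1.0 (fully open).
Only numpy, scipy, OpenCV 4.12 (cv2) and the standard library are available. Lean on these libraries where they do the work, as an engineer would, in place of code of your own. Each camera call takes 0.05 s, during which the arm holds its last target. There are 200 camera calls.

## Working session

There is one attempt and no reset: what is moved stays moved. The work goes in short steps, Python scripts to look and compute and a shell command to move; the robot and the scene stay as the last step left them, time stands still between calls to the robot, and variables do not carry over. Pictures are saved under pics/ and viewed, on a budget of 14 in all, crops included, one or two more only if the job needs it, and the job is handed in when it is done.

```bash
ls; mkdir -p pics; python3 - <<'E'
from plant import read_state, imaging, robot
import cv2
print(read_state())
for n in("scene","top"):
    d=imaging.get_image(n); cv2.imwrite(f"pics/{n}0.png",d["color"])
    print(n,{k:(v.tolist() if hasattr(v,'tolist') else v) for k,v in d.items() if k!="color"})
print([a for a in dir(robot) if a[0]!='_'])
E
```

```text
pics
{'clock': 0.0, 'joints': array([-1.26971046e+00,  3.09035403e-01,  1.63518002e+00,  5.45875880e-05,
        1.19970016e+00, -6.96914720e-02]), 'joint_vel': array([-0.00074704,  0.0002922 ,  0.00030384, -0.00019979,  0.00150541,
       -0.00059087]), 'tau': array([-1.60876072e-03, -4.15265393e+01, -2.76663512e+01, -2.66754587e-04,
        1.00940571e-02,  7.56087843e-06]), 'tool_pos': array([ 0.22621369, -0.58174685,  0.23003126]), 'tcp_rot': array([-3.14138019e+00,  2.31374308e-03, -1.20003860e+00]), 'contact_force': array([-0.23040511, -0.40791565,  0.51808655]), 'moment': array([-0.05343177, -0.00101881,  0.00210254]), 'gripper_width': 0.9996412054461108}
scene {'fx': 445.08622075641836, 'fy': 445.08622075641836, 'cx': 273.5168893329288, 'cy': 210.29668938767745, 'eye': [1.0651729159934924, -0.1834857804263191, 0.8122134424430574], 'rotation': [0.5914778940292542, -0.0058172404886569495, 1.2157111201864397]}
top {'fx': 397.76531311182885, 'fy': 397.76531311182885, 'cx': 281.01744145654226, 'cy': 209.18569675742276, 'eye': [0.4643498756750009, 0.000932053500080609, 0.908769041515584], 'rotation': [0.1576383206976506, -0.015261031124249591, -1.5903642526116446]}
['PlanningError', 'tcp_to_grasp']
```

View pics/scene0.png

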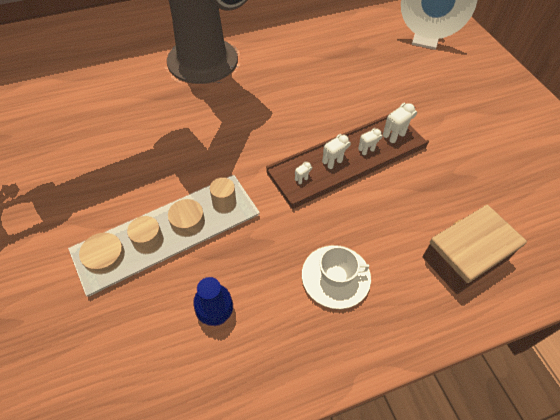

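View pics/top0.png

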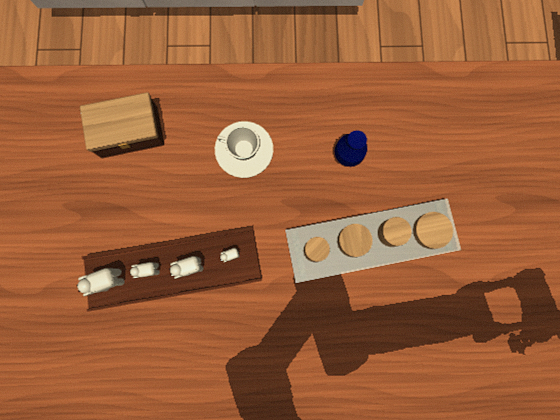

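```bash
python3 - <<'E'
import cv2,numpy as np
def st(f,a,b,s,o):
    im=cv2.imread(f); w=a[2]
    v=np.vstack([im[y:y+h,x:x+w] for x,y,w,h in(a,b)])
    cv2.imwrite(o,cv2.resize(v,None,fx=s,fy=s,interpolation=cv2.INTER_CUBIC))
st("pics/top0.png",(70,240,200,75),(280,195,200,75),4,"pics/topc.png")
st("pics/scene0.png",(240,96,200,96),(65,175,200,100),3,"pics/scenec.png")
E
```

```text
(no output)
```

View pics/topc.png

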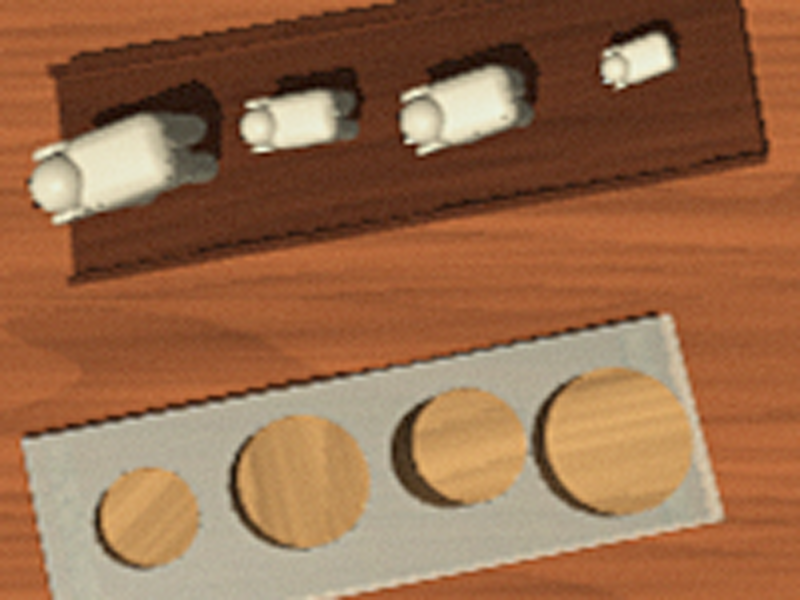

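View pics/scenec.png

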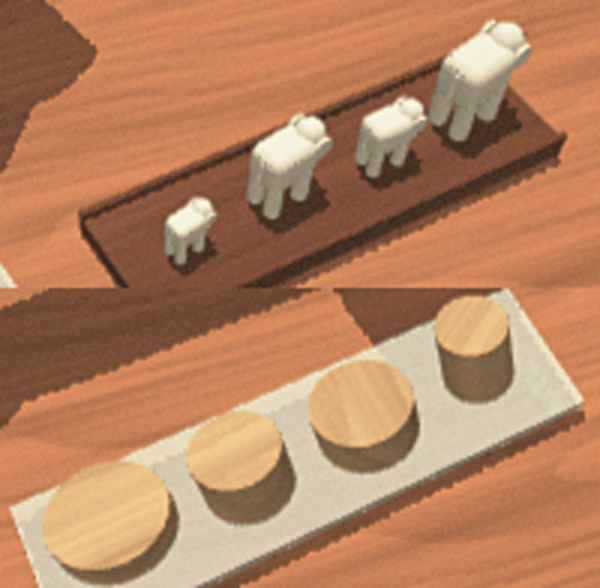

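```bash
cat > h.py <<'E'
import numpy as np
from scipy.spatial.transform import Rotation as R
C={'top':(397.76531,281.01744,209.1857,[.46435,.000932,.908769],[.1576383,-.015261,-1.5903643]),
'scene':(445.08622,273.51689,210.29669,[1.0651729,-.1834858,.8122134],[.5914779,-.0058172,1.2157111])}
def ray(c,u,v):
    f,cx,cy,e,r=C[c]; d=R.from_euler('xyz',r).apply([(u-cx)/f,-(v-cy)/f,-1]); return np.array(e),d
def at(c,u,v,z):
    e,d=ray(c,u,v); return e+d*(z-e[2])/d[2]
def tri(a,b):
    e1,d1=ray('top',*a); e2,d2=ray('scene',*b)
    s=np.linalg.lstsq(np.c_[d1,-d2],e2-e1,rcond=None)[0]
    p,q=e1+s[0]*d1,e2+s[1]*d2; return (p+q)/2,np.linalg.norm(p-q)
E
python3 - <<'E'
from h import *
tu=lambda x,y:(x/4+69.625,y/4+239.625); tl=lambda x,y:(x/4+279.625,(y-300)/4+194.625)
su=lambda x,y:(x/3+239.67,y/3+95.67); sl=lambda x,y:(x/3+64.67,(y-288)/3+174.67)
for n,a,b,h in [("L",(128,163),(483,58),.070),("2",(306,121),(385,122),.048),("3",(480,102),(284,147),.059),("S",(650,60),(188,217),.038)]:
    p,e=tri(tu(*a),su(*b)); print(n,p.round(4),round(e,4),"rack",round(p[2]-h,4), at('top',*tu(*a),h+.012).round(4),at('scene',*su(*b),h+.012).round(4))
for n,hd,re,h in [("L",(55,185),(168,150),.07),("2",(257,128),(338,117),.048),("3",(420,120),(515,90),.059),("S",(614,70),(672,53),.038)]:
    d=at('top',*tu(*hd),h+.012)-at('top',*tu(*re),h+.012); print(n,np.degrees(np.arctan2(d[1],d[0])),np.linalg.norm(d))
for n,a,b,h in [("T",(149,517),(473,325),.06),("2",(470,446),(236,451),.048),("3",(302,481),(362,405),.036),("L",(617,441),(107,515),.024)]:
    p,e=tri(tl(*a),sl(*b)); print(n,p.round(4),round(e,4),"rack",round(p[2]-h,4), at('top',*tl(*a),h+.012).round(4),at('scene',*sl(*b),h+.012).round(4))
for n,a,b in [("dr",(770,157),(82,220)),("dl",(72,280),(565,140))]: print(at('top',*tu(*a),.012))
# diameters
print([np.linalg.norm(at('top',*tl(a,y),h+.012)-at('top',*tl(b,y),h+.012)) for a,b,y,h in((99,199,517,.06),(412,527,446,.048),(235,370,481,.036),(543,692,441,.024))])
E
```

```text
L [0.4563 0.358  0.079 ] 0.0067 rack 0.009 [0.4553 0.3533 0.082 ] [0.4589 0.3596 0.082 ]
2 [0.475  0.2715 0.059 ] 0.0004 rack 0.011 [0.4749 0.271  0.06  ] [0.4758 0.2711 0.06  ]
3 [0.4833 0.1789 0.074 ] 0.0036 rack 0.015 [0.4828 0.1778 0.071 ] [0.4813 0.1822 0.071 ]
S [0.5045 0.094  0.0525] 0.005 rack 0.0145 [0.5038 0.0919 0.05  ] [0.5032 0.0974 0.05  ]
L 106.28402755784067 0.05842325698763346
2 96.6224870581546 0.042359378936136616
3 106.50415023324602 0.051006547648350456
S 105.28027708122393 0.03214303479716969
T [ 0.5114 -0.0871  0.0751] 0.0014 rack 0.0151 [ 0.5114 -0.0881  0.072 ] [ 0.5094 -0.086   0.072 ]
2 [ 0.547  -0.2617  0.0619] 0.0024 rack 0.0139 [ 0.5469 -0.2635  0.06  ] [ 0.5462 -0.2608  0.06  ]
3 [ 0.5308 -0.1742  0.048 ] 0.0006 rack 0.012 [ 0.5307 -0.1744  0.048 ] [ 0.5309 -0.1739  0.048 ]
L [ 0.5505 -0.3523  0.0375] 0.0003 rack 0.0135 [ 0.5506 -0.353   0.036 ] [ 0.5495 -0.3525  0.036 ]
[0.4507408  0.02945646 0.012     ]
[0.39225709 0.41023277 0.012     ]
[np.float64(0.05257707563555256), np.float64(0.062146744814592085), np.float64(0.07349166232691179), np.float64(0.08307657811428955)]
```

```bash
cat >> h.py <<'E'
def pose(x,y,z,yaw): return np.array([x,y,z]),R.from_euler('xyz',[180,0,yaw],degrees=True)
def plan(*w):
    """shift (mm) and turn (deg) in tool axes between successive (x,y,z,yawdeg)"""
    for a,b in zip(w,w[1:]):
        (p,r),(q,s)=pose(*a),pose(*b); d=r.inv().apply(q-p); t=(r.inv()*s).as_rotvec(degrees=True)
        n=max(np.linalg.norm(d)/.0417,np.linalg.norm(t)/7.16); print((d).round(4),t.round(2),"rows>=%.1f"%n)
E
python3 -c "
from h import *
plan((.226,-.583,.231,-68.75),(.36,-.25,.24,-27),(.504,.092,.2,15))"
```

```text
[-0.2618 -0.2456 -0.009 ] [  0.     0.   -41.75] rows>=8.6
[-0.027  -0.3701  0.04  ] [  0.   0. -42.] rows>=9.0
```

```bash
P='[[-0.2618,-0.2456,-0.009],[0,0,-41.75],-1]'; true
python3 -m creep '[[[-0.2618,-0.2456,-0.009],[0,0,-41.75],-1],[[-0.2618,-0.2456,-0.009],[0,0,-41.75],-1],[[-0.2618,-0.2456,-0.009],[0,0,-41.75],-1],[[-0.2618,-0.2456,-0.009],[0,0,-41.75],-1],[[-0.2618,-0.2456,-0.009],[0,0,-41.75],-1],[[-0.2618,-0.2456,-0.009],[0,0,-41.75],-1],[[-0.2618,-0.2456,-0.009],[0,0,-41.75],-1],[[-0.2618,-0.2456,-0.009],[0,0,-41.75],-1],[[-0.2618,-0.2456,-0.009],[0,0,-41.75],-1],[[-0.2618,-0.2456,-0.009],[0,0,-41.75],-1],[[-0.2618,-0.2456,-0.009],[0,0,-41.75],-1]]'
```

```text
clock: 1.02
tool_pos: [0.3607, -0.2483, 0.2401]
tcp_rot: [3.141, 0.0, -0.468]
contact_force: [-0.1, -0.0, 0.0]
gripper_width: 0.998
```

```bash
python3 -m creep '[[[-0.027,-0.37,0.04],[0,0,-42],-1],[[-0.027,-0.37,0.04],[0,0,-42],-1],[[-0.027,-0.37,0.04],[0,0,-42],-1],[[-0.027,-0.37,0.04],[0,0,-42],-1],[[-0.027,-0.37,0.04],[0,0,-42],-1],[[-0.027,-0.37,0.04],[0,0,-42],-1],[[-0.027,-0.37,0.04],[0,0,-42],-1],[[-0.027,-0.37,0.04],[0,0,-42],-1],[[-0.027,-0.37,0.04],[0,0,-42],-1],[[-0.027,-0.37,0.04],[0,0,-42],-1],[[-0.027,-0.37,0.04],[0,0,-42],-1],[[-0.027,-0.37,0.04],[0,0,-42],-1]]'
python3 - <<'E'
from plant import imaging,read_state
import cv2
d=imaging.get_image("wrist"); cv2.imwrite("pics/w1.png",d["color"])
print({k:(v.tolist() if hasattr(v,'tolist') else v) for k,v in d.items() if k!="color"},read_state()['tool_pos'])
E
```

```text
clock: 2.02
tool_pos: [0.5044, 0.0911, 0.1997]
tcp_rot: [3.141, 0.002, 0.261]
contact_force: [-0.8, 0.6, -1.3]
gripper_width: 1.0
{'fx': 314.3809105509443, 'fy': 314.3809105509443, 'cx': 283.0310395520703, 'cy': 207.51530573706944, 'eye': [0.48533262501547547, 0.1618993173066855, 0.34231077355871825], 'rotation': [-0.28462019170134195, 0.0005787305868691917, 0.2596253738242447]} [0.50427239 0.09070823 0.19985666]
```

View pics/w1.png

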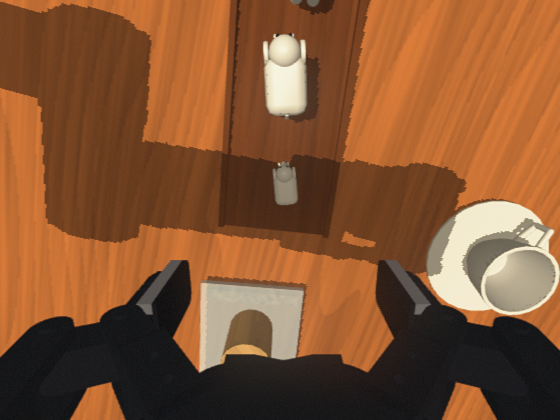

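```bash
cat >> h.py <<'E'
def wat(d,u,v,z):
    e=np.array(d['eye']); r=R.from_euler('xyz',d['rotation']).apply([(u-d['cx'])/d['fx'],-(v-d['cy'])/d['fy'],-1]); return e+r*(z-e[2])/r[2]
W1=dict(fx=314.381,fy=314.381,cx=283.031,cy=207.5153,eye=[.4853326,.1618993,.3423108],rotation=[-.28462,.00057873,.2596254])
E
python3 - <<'E'
from h import *
for n,u,v,z in [("S c",285.5,193,.05),("S rear",286,204,.05),("S l",274,193,.05),("S r",297,193,.05),("S head",284.5,173,.05),("3 c",286.5,88,.071),("3 rear",287,115,.071),("3 l",265,90,.071),("3 r",308,90,.071)]: print(n,wat(W1,u,v,z).round(4))
E
```

```text
S c [0.5057 0.0938 0.05  ]
S rear [0.509  0.0834 0.05  ]
S l [0.4951 0.091  0.05  ]
S r [0.5163 0.0966 0.05  ]
S head [0.4998 0.1122 0.05  ]
3 c [0.4824 0.1833 0.071 ]
3 rear [0.4882 0.1631 0.071 ]
3 l [0.466  0.1773 0.071 ]
3 r [0.4996 0.1863 0.071 ]
```

```bash
python3 -c "
from h import *
plan((.504,.092,.2,15),(.505,.0955,.1,16),(.505,.0955,.021,16),(.505,.0955,.16,16),(.511,-.0875,.16,16),(.511,-.0875,.09,16))"
```

```text
[ 0.0019 -0.0031  0.1   ] [ 0.  0. -1.] rows>=2.4
[-0.    -0.     0.079] [0. 0. 0.] rows>=1.9
[ 0.     0.    -0.139] [0. 0. 0.] rows>=3.3
[-0.0447  0.1776  0.    ] [0. 0. 0.] rows>=4.4
[-0.   -0.    0.07] [0. 0. 0.] rows>=1.7
```

```bash
python3 -m creep '[[[0.002,-0.003,0.03],[0,0,-1],-1],[[0.002,-0.003,0.06],[0,0,-1],-1],[[0.002,-0.003,0.09],[0,0,-1],-1],[[0.002,-0.003,0.115],[0,0,-1],-1],[[0.002,-0.003,0.135],[0,0,-1],-1],[[0.002,-0.003,0.15],[0,0,-1],-1],[[0.002,-0.003,0.165],[0,0,-1],-1],[[0.002,-0.003,0.175],[0,0,-1],-1],[[0.002,-0.003,0.179],[0,0,-1],-1],[[0.002,-0.003,0.179],[0,0,-1],-1]]' && python3 -m creep '[[[0,0,0],[0,0,0],0],[[0,0,0],[0,0,0],0.2],[[0,0,0],[0,0,0],0.3],[[0,0,0],[0,0,0],0.4],[[0,0,0],[0,0,0],0.5],[[0,0,0],[0,0,0],0.6],[[0,0,0],[0,0,0],0.8],[[0,0,0],[0,0,0],1],[[0,0,0],[0,0,0],1],[[0,0,0],[0,0,0],1],[[0,0,0],[0,0,0],1],[[0,0,0],[0,0,0],1]]'
```

```text
clock: 2.9
tool_pos: [0.5049, 0.0945, 0.0206]
tcp_rot: [-3.141, 0.002, 0.277]
contact_force: [-0.6, 0.5, 0.5]
gripper_width: 1.001
clock: 3.9
tool_pos: [0.5061, 0.096, 0.0219]
tcp_rot: [3.142, -0.001, 0.279]
contact_force: [-1.6, 1.3, 5.9]
gripper_width: 0.24
```

```bash
python3 -m creep '[[[0,0,-0.01],[0,0,0],1],[[0,0,-0.03],[0,0,0],1],[[0,0,-0.06],[0,0,0],1],[[0,0,-0.09],[0,0,0],1],[[0,0,-0.12],[0,0,0],1],[[0,0,-0.139],[0,0,0],1],[[0,0,-0.139],[0,0,0],1]]' && python3 -m creep '[[[-0.006,0.025,0],[0,0,0],1],[[-0.0125,0.05,0],[0,0,0],1],[[-0.02,0.08,0],[0,0,0],1],[[-0.0275,0.11,0],[0,0,0],1],[[-0.035,0.14,0],[0,0,0],1],[[-0.04,0.16,0],[0,0,0],1],[[-0.0447,0.1776,0],[0,0,0],1],[[-0.0447,0.1776,0],[0,0,0],1],[[-0.0447,0.1776,0],[0,0,0],1]]' && python3 -m creep '[[[0,0,0.02],[0,0,0],1],[[0,0,0.04],[0,0,0],1],[[0,0,0.055],[0,0,0],1],[[0,0,0.065],[0,0,0],1],[[0,0,0.07],[0,0,0],1],[[0,0,0.07],[0,0,0],1],[[0,0,0.07],[0,0,0],1]]'
python3 - <<'E'
from plant import imaging,read_state
import cv2
for n in("wrist","top"):
    d=imaging.get_image(n); c=d["color"]
    if n=="top": c=cv2.resize(c[195:270,280:480],None,fx=3,fy=3,interpolation=cv2.INTER_CUBIC)
    cv2.imwrite(f"pics/{n}2.png",c)
    print({k:(v.tolist() if hasattr(v,'tolist') else v) for k,v in d.items() if k!="color"})
E
```

```text
clock: 4.48
tool_pos: [0.5093, 0.0962, 0.1655]
tcp_rot: [3.14, -0.01, 0.279]
contact_force: [-0.1, -0.4, -0.4]
gripper_width: 0.242
clock: 5.23
tool_pos: [0.5104, -0.0877, 0.159]
tcp_rot: [-3.14, 0.002, 0.277]
contact_force: [-0.5, 0.2, -1.6]
gripper_width: 0.247
clock: 5.82
tool_pos: [0.5117, -0.0868, 0.0904]
tcp_rot: [-3.141, -0.0, 0.28]
contact_force: [0.0, -0.6, -1.3]
gripper_width: 0.243
{'fx': 314.3809105509443, 'fy': 314.3809105509443, 'cx': 283.0310395520703, 'cy': 207.51530573706944, 'eye': [0.4912315033050729, -0.01654963959536609, 0.23308821855520065], 'rotation': [-0.2838659347376181, -0.001182479350362975, 0.27815069092958433]}
{'fx': 397.76531311182885, 'fy': 397.76531311182885, 'cx': 281.01744145654226, 'cy': 209.18569675742276, 'eye': [0.4643498756750009, 0.000932053500080609, 0.908769041515584], 'rotation': [0.1576383206976506, -0.015261031124249591, -1.5903642526116446]}
```

View pics/wrist2.png

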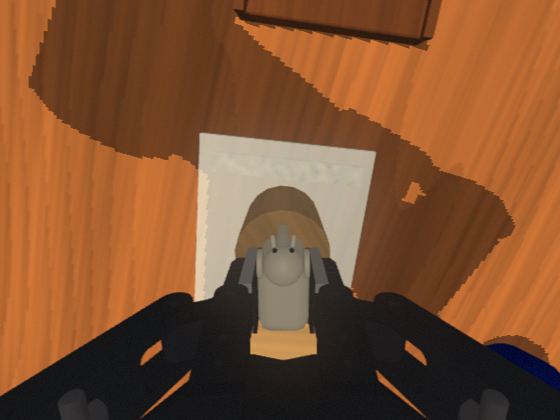

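```bash
python3 - <<'E'
from h import *
W=dict(W1,eye=[.4912315,-.0165496,.2330882],rotation=[-.28387,-.00118,.27815])
for n,u,v,z in [("pl front",283,209,.0735),("pl rear",283,357,.0735),("pl L",236,247,.0735),("pl R",330,247,.0735),("S rear",283,330,.119),("S head",284,262,.119)]: print(n,wat(W,u,v,z).round(4))
E
```

```text
pl front [ 0.5044 -0.0621  0.0735]
pl rear [ 0.5304 -0.1532  0.0735]
pl L [ 0.4856 -0.0901  0.0735]
pl R [ 0.5352 -0.0759  0.0735]
S rear [ 0.5154 -0.1008  0.119 ]
S head [ 0.5071 -0.0701  0.119 ]
```

```bash
python3 -m creep '[[[0,0,0.003],[0,0,0],1],[[0,0,0.005],[0,0,0],1],[[0,0,0.006],[0,0,0],1],[[0,0,0.007],[0,0,0],1],[[0,0,0.007],[0,0,0],1],[[0,0,0.007],[0,0,0],1]]'; python3 -m creep '[[[0,0,0.0005],[0,0,0],1],[[0,0,0.001],[0,0,0],1],[[0,0,0.001],[0,0,0],1],[[0,0,0.001],[0,0,0],1]]'; python3 -m creep '[[[0,0,0.0005],[0,0,0],1],[[0,0,0.001],[0,0,0],1],[[0,0,0.001],[0,0,0],1],[[0,0,0.001],[0,0,0],1]]'
```

```text
clock: 6.42
tool_pos: [0.5115, -0.0873, 0.0832]
tcp_rot: [-3.142, 0.0, 0.279]
contact_force: [-0.3, -0.4, 0.7]
gripper_width: 0.244
clock: 6.75
tool_pos: [0.5115, -0.0873, 0.0823]
tcp_rot: [-3.142, 0.0, 0.279]
contact_force: [0.3, -0.0, -0.7]
gripper_width: 0.242
clock: 7.08
tool_pos: [0.5117, -0.0873, 0.0819]
tcp_rot: [3.142, 0.0, 0.279]
contact_force: [-1.6, 1.2, 5.7]
gripper_width: 0.244
```

```bash
python3 -m creep '[[[0,0,0],[0,0,0],0.4],[[0,0,0],[0,0,0],0.3],[[0,0,0],[0,0,0],0.2],[[0,0,0],[0,0,0],0],[[0,0,0],[0,0,0],-0.3],[[0,0,0],[0,0,0],-1],[[0,0,0],[0,0,0],-1],[[0,0,0],[0,0,0],-1],[[0,0,0],[0,0,0],-1]]'; python3 -m creep '[[[0,0,-0.01],[0,0,0],-1],[[0,0,-0.03],[0,0,0],-1],[[0,0,-0.06],[0,0,0],-1],[[0,0,-0.09],[0,0,0],-1],[[0,0,-0.119],[0,0,0],-1],[[0,0,-0.119],[0,0,0],-1]]'
python3 -c "
from h import *
plan((.511,-.0875,.2,16),(.475,.2705,.2,7))"
```

```text
clock: 7.83
tool_pos: [0.5116, -0.0872, 0.0812]
tcp_rot: [3.142, -0.0, 0.279]
contact_force: [-0.3, -0.4, 0.5]
gripper_width: 0.998
clock: 8.33
tool_pos: [0.5164, -0.0884, 0.208]
tcp_rot: [3.135, -0.012, 0.279]
contact_force: [1.3, 0.1, 0.3]
gripper_width: 1.0
[ 0.0641 -0.3541 -0.    ] [ 0. -0.  9.] rows>=8.6
```

```bash
python3 -m creep '[[[0.006,-0.035,0],[0,0,1],-1],[[0.012,-0.07,0],[0,0,2],-1],[[0.02,-0.11,0],[0,0,3],-1],[[0.027,-0.15,0],[0,0,4],-1],[[0.035,-0.19,0],[0,0,5],-1],[[0.042,-0.23,0],[0,0,6],-1],[[0.049,-0.27,0],[0,0,7],-1],[[0.056,-0.31,0],[0,0,8],-1],[[0.0605,-0.335,0],[0,0,9],-1],[[0.064,-0.354,0],[0,0,9],-1],[[0.064,-0.354,0],[0,0,9],-1],[[0.064,-0.354,0],[0,0,9],-1]]'
cat > snap.py <<'E'
from plant import imaging,read_state
import cv2,sys
d=imaging.get_image("wrist"); cv2.imwrite(sys.argv[1],d["color"])
print([x for x in d['eye']],[x for x in d['rotation']])
E
python3 snap.py pics/w3.png
```

```text
clock: 9.33
tool_pos: [0.4751, 0.2714, 0.2002]
tcp_rot: [3.141, 0.0, 0.125]
contact_force: [-0.6, -0.3, -0.7]
gripper_width: 0.999
[np.float64(0.4654075562315519), np.float64(0.34391112109962324), np.float64(0.34288713323444636)] [np.float64(-0.2844085290206977), np.float64(-0.0006558118470143537), np.float64(0.12299751766577936)]
```

View pics/w3.png

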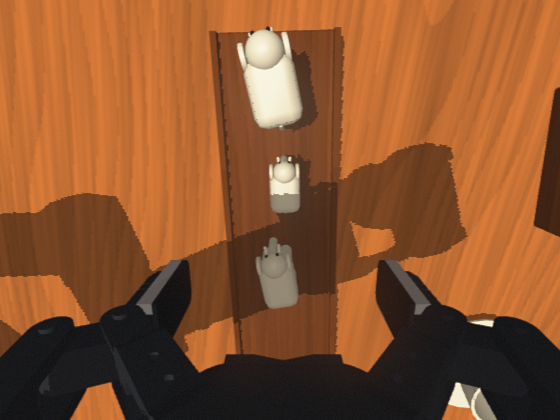

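```bash
python3 - <<'E'
from h import *
W=dict(W1,eye=[.4654076,.3439111,.3428871],rotation=[-.2844085,-.0006558,.1229975])
for n,u,v,z in [("2 rear",285.5,212,.06),("2 head",284,172,.06),("2 l",270,197,.06),("2 r",300,197,.06),("L rear",280,127,.082),("L head",265,49,.082),("L l",246,90,.082),("L r",300,100,.082)]: print(n,wat(W,u,v,z).round(4))
h=np.array([np.cos(np.radians(97)),np.sin(np.radians(97))]); print(wat(W,285.5,212,.06)[:2]+.0185*h)
h=np.array([np.cos(np.radians(107)),np.sin(np.radians(107))]); print(wat(W,280,127,.082)[:2]+.027*h)
h=np.array([np.cos(np.radians(106)),np.sin(np.radians(106))]); print(wat(W,280,306,.071)[:2]+.023*h)
a=(.4755,.2705)
plan((.475,.2705,.2,7),(*a,.2,7),(*a,.028,7),(*a,.18,7),(.547,-.262,.18,16))
E
```

```text
2 rear [0.4786 0.2578 0.06  ]
2 head [0.4725 0.2953 0.06  ]
2 l [0.4625 0.2705 0.06  ]
2 r [0.4901 0.2739 0.06  ]
L rear [0.4642 0.3349 0.082 ]
L head [0.4462 0.3901 0.082 ]
L l [0.4346 0.3594 0.082 ]
L r [0.4774 0.3573 0.082 ]
[0.47632959 0.27614263]
[0.45634253 0.36072707]
[0.47849868 0.1857904 ]
[0.0005 0.0001 0.    ] [0. 0. 0.] rows>=0.0
[-0.    -0.     0.172] [0. 0. 0.] rows>=4.1
[ 0.     0.    -0.152] [0. 0. 0.] rows>=3.6
[0.0061 0.5372 0.    ] [ 0.  0. -9.] rows>=12.9
```

```bash
python3 -m creep '[[[0.0018,-0.0043,0.04],[0,0,0],-1],[[0.0018,-0.0043,0.075],[0,0,0],-1],[[0.0018,-0.0043,0.105],[0,0,0],-1],[[0.0018,-0.0043,0.13],[0,0,0],-1],[[0.0018,-0.0043,0.15],[0,0,0],-1],[[0.0018,-0.0043,0.165],[0,0,0],-1],[[0.0018,-0.0043,0.173],[0,0,0],-1],[[0.0018,-0.0043,0.173],[0,0,0],-1],[[0.0018,-0.0043,0.173],[0,0,0],-1]]' && python3 -m creep '[[[0,0,0],[0,0,0],-0.2],[[0,0,0],[0,0,0],0],[[0,0,0],[0,0,0],0.1],[[0,0,0],[0,0,0],0.2],[[0,0,0],[0,0,0],0.3],[[0,0,0],[0,0,0],0.4],[[0,0,0],[0,0,0],0.6],[[0,0,0],[0,0,0],1],[[0,0,0],[0,0,0],1],[[0,0,0],[0,0,0],1],[[0,0,0],[0,0,0],1]]'; python3 -m creep '[[[0,0,-0.01],[0,0,0],1],[[0,0,-0.03],[0,0,0],1],[[0,0,-0.06],[0,0,0],1],[[0,0,-0.09],[0,0,0],1],[[0,0,-0.12],[0,0,0],1],[[0,0,-0.14],[0,0,0],1],[[0,0,-0.153],[0,0,0],1],[[0,0,-0.153],[0,0,0],1]]'
```

```text
clock: 10.13
tool_pos: [0.4771, 0.2743, 0.0274]
tcp_rot: [3.141, 0.0, 0.121]
contact_force: [0.2, 0.4, -0.3]
gripper_width: 1.002
clock: 11.05
tool_pos: [0.4772, 0.2755, 0.028]
tcp_rot: [-3.141, -0.001, 0.122]
contact_force: [-1.5, 0.4, 5.6]
gripper_width: 0.319
clock: 11.72
tool_pos: [0.479, 0.2762, 0.1842]
tcp_rot: [-3.139, -0.007, 0.122]
contact_force: [0.9, -0.1, -0.7]
gripper_width: 0.314
```

```bash
python3 -m creep '[[[0,0.015,0],[0,0,0],1],[[0,0.04,0],[0,0,0],1],[[0.001,0.07,0],[0,0,0],1],[[0.001,0.105,0],[0,0,0],1],[[0.001,0.14,0],[0,0,0],1],[[0.002,0.175,0],[0,0,0],1],[[0.002,0.21,0],[0,0,0],1],[[0.002,0.245,0],[0,0,0],1],[[0.0025,0.28,0],[0,0,0],1]]' && python3 -m creep '[[[0,0.035,0],[0,0,-1],1],[[0,0.07,0],[0,0,-2],1],[[0.001,0.105,0],[0,0,-3],1],[[0.001,0.14,0],[0,0,-4],1],[[0.001,0.175,0],[0,0,-5],1],[[0.002,0.205,0],[0,0,-6],1],[[0.002,0.23,0],[0,0,-7],1],[[0.002,0.25,0],[0,0,-8],1],[[0.0022,0.2616,0],[0,0,-9],1],[[0.0022,0.2616,0],[0,0,-9],1],[[0.0022,0.2616,0],[0,0,-9],1],[[0.0022,0.2616,0],[0,0,-9],1]]' && python3 -m creep '[[[0,0,0.03],[0,0,0],1],[[0,0,0.055],[0,0,0],1],[[0,0,0.075],[0,0,0],1],[[0,0,0.085],[0,0,0],1],[[0,0,0.095],[0,0,0],1],[[0,0,0.095],[0,0,0],1],[[0,0,0.095],[0,0,0],1]]'; python3 snap.py pics/w4.png
```

```text
clock: 12.47
tool_pos: [0.512, -0.004, 0.1787]
tcp_rot: [-3.141, 0.003, 0.122]
contact_force: [-0.1, 0.4, -1.2]
gripper_width: 0.316
clock: 13.47
tool_pos: [0.5465, -0.2606, 0.179]
tcp_rot: [-3.139, 0.002, 0.279]
contact_force: [-0.6, 0.2, -1.8]
gripper_width: 0.321
clock: 14.05
tool_pos: [0.5477, -0.2614, 0.0855]
tcp_rot: [-3.142, -0.0, 0.28]
contact_force: [0.4, 0.5, -1.4]
gripper_width: 0.319
[np.float64(0.5271608162547379), np.float64(-0.19118218383202934), np.float64(0.22818598632228657)] [np.float64(-0.28394299152678953), np.float64(-0.0011879666157001978), np.float64(0.27805832889121745)]
```

View pics/w4.png

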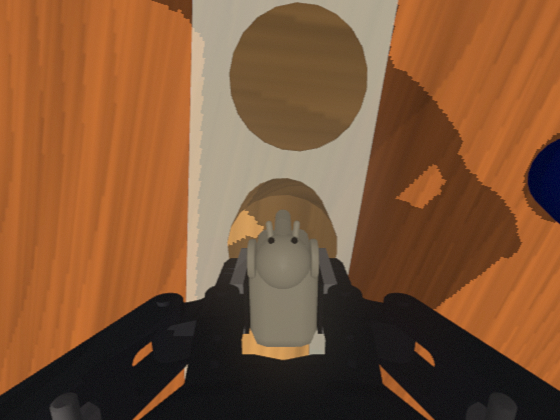

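```bash
python3 - <<'E'
from h import *
W=dict(W1,eye=[.5271608,-.1911822,.228186],rotation=[-.283943,-.001188,.278058])
h=np.array([np.cos(np.radians(106)),np.sin(np.radians(106)),0])
for n,u,v,z in [("front",283,194,.0605),("L",228,240,.0605),("R",337,240,.0605),("2 rear",283,346,.0855-.0155+.048),("T3 f",298,3,.0485),("T3 r",298,151,.0485),("T3 L",230,75,.0485),("T3 R",367,75,.0485)]: print(n,wat(W,u,v,z).round(4))
print(wat(W,283,194,.0605)-.031*h, wat(W,283,346,.118)+.0185*h)
E
```

```text
front [ 0.5386 -0.2308  0.0605]
L [ 0.5158 -0.2655  0.0605]
R [ 0.5758 -0.2484  0.0605]
2 rear [ 0.5527 -0.2802  0.118 ]
T3 f [ 0.5197 -0.137   0.0485]
T3 r [ 0.5408 -0.2072  0.0485]
T3 L [ 0.4946 -0.1789  0.0485]
T3 R [ 0.5645 -0.1589  0.0485]
[ 0.54719235 -0.26055812  0.0605    ] [ 0.54759131 -0.26240542  0.118     ]
```

```bash
python3 -m creep '[[[0,0.001,0.003],[0,0,0],1],[[0,0.001,0.005],[0,0,0],1],[[0,0.001,0.007],[0,0,0],1],[[0,0.001,0.008],[0,0,0],1],[[0,0.001,0.008],[0,0,0],1],[[0,0.001,0.008],[0,0,0],1]]'; python3 -m creep '[[[0,0,0.0005],[0,0,0],1],[[0,0,0.001],[0,0,0],1],[[0,0,0.001],[0,0,0],1],[[0,0,0.001],[0,0,0],1]]'; python3 -m creep '[[[0,0,0.0005],[0,0,0],1],[[0,0,0.001],[0,0,0],1],[[0,0,0.001],[0,0,0],1],[[0,0,0.001],[0,0,0],1]]'
```

```text
clock: 14.6
tool_pos: [0.5476, -0.2628, 0.0773]
tcp_rot: [-3.142, 0.0, 0.279]
contact_force: [-0.6, 0.3, -0.9]
gripper_width: 0.313
clock: 14.93
tool_pos: [0.5477, -0.2627, 0.0762]
tcp_rot: [-3.142, 0.0, 0.279]
contact_force: [-0.4, -0.3, -0.5]
gripper_width: 0.318
clock: 15.27
tool_pos: [0.5478, -0.2628, 0.076]
tcp_rot: [3.141, -0.0, 0.279]
contact_force: [-1.7, 0.6, 5.3]
gripper_width: 0.321
```

```bash
python3 -m creep '[[[0,0,-0.001],[0,0,0],1],[[0,0,-0.003],[0,0,0],1],[[0,-0.001,-0.003],[0,0,0],1],[[0,-0.002,-0.003],[0,0,0],1],[[0,-0.002,-0.003],[0,0,0],1],[[0,-0.002,-0.002],[0,0,0],1],[[0,-0.002,-0.001],[0,0,0],1],[[0,-0.002,-0.0005],[0,0,0],1],[[0,-0.002,0],[0,0,0],1],[[0,-0.002,0],[0,0,0],1]]'; python3 -m creep '[[[0,0,0],[0,0,0],0.3],[[0,0,0],[0,0,0],0.2],[[0,0,0],[0,0,0],0.1],[[0,0,0],[0,0,0],-0.1],[[0,0,0],[0,0,0],-0.3],[[0,0,0],[0,0,0],-1],[[0,0,0],[0,0,0],-1],[[0,0,0],[0,0,0],-1],[[0,0,0],[0,0,0],-1]]'; python3 -m creep '[[[0,0,-0.01],[0,0,0],-1],[[0,0,-0.03],[0,0,0],-1],[[0,0,-0.06],[0,0,0],-1],[[0,0,-0.09],[0,0,0],-1],[[0,0,-0.125],[0,0,0],-1],[[0,0,-0.125],[0,0,0],-1]]'
python3 -c "
from h import *
plan((.5475,-.2615,.2,16),(.4805,.1855,.2,16),(.4805,.1855,.033,16))
plan((.4805,.1855,.18,16),(.5305,-.173,.18,16))
plan((.5305,-.173,.2,16),(.4565,.3605,.2,17))
plan((.4565,.3605,.2,17),(.5505,-.3525,.2,16))
"
```

```text
clock: 16.1
tool_pos: [0.5472, -0.2609, 0.076]
tcp_rot: [-3.141, 0.0, 0.279]
contact_force: [-2.8, 1.9, 5.2]
gripper_width: 0.316
clock: 16.85
tool_pos: [0.5472, -0.2609, 0.0753]
tcp_rot: [3.142, -0.0, 0.279]
contact_force: [-0.0, 0.4, 0.5]
gripper_width: 1.0
clock: 17.35
tool_pos: [0.552, -0.2635, 0.2097]
tcp_rot: [3.13, -0.011, 0.279]
contact_force: [0.8, -1.0, 0.8]
gripper_width: 1.004
[ 0.0588 -0.4482 -0.    ] [0. 0. 0.] rows>=10.8
[-0.    -0.     0.167] [0. 0. 0.] rows>=4.0
[-0.0508  0.3584  0.    ] [0. 0. 0.] rows>=8.7
[ 0.0759 -0.5332 -0.    ] [-0.  0. -1.] rows>=12.9
[-0.1186  0.7093  0.    ] [ 0. -0.  1.] rows>=17.2
```

```bash
python3 -m creep '[[[0.005,-0.038,0],[0,0,0],-1],[[0.01,-0.078,0],[0,0,0],-1],[[0.0155,-0.118,0],[0,0,0],-1],[[0.021,-0.158,0],[0,0,0],-1],[[0.026,-0.198,0],[0,0,0],-1],[[0.0315,-0.238,0],[0,0,0],-1],[[0.0365,-0.278,0],[0,0,0],-1],[[0.042,-0.318,0],[0,0,0],-1],[[0.047,-0.358,0],[0,0,0],-1],[[0.0525,-0.398,0],[0,0,0],-1],[[0.0565,-0.43,0],[0,0,0],-1],[[0.0588,-0.4482,0],[0,0,0],-1]]' && python3 -m creep '[[[0,0,0.02],[0,0,0],-1],[[0,0,0.05],[0,0,0],-1],[[0,0,0.08],[0,0,0],-1],[[0,0,0.11],[0,0,0],-1],[[0,0,0.135],[0,0,0],-1],[[0,0,0.155],[0,0,0],-1],[[0,0,0.167],[0,0,0],-1],[[0,0,0.167],[0,0,0],-1],[[0,0,0.167],[0,0,0],-1]]' && python3 -m creep '[[[0,0,0],[0,0,0],-0.4],[[0,0,0],[0,0,0],-0.2],[[0,0,0],[0,0,0],0],[[0,0,0],[0,0,0],0.1],[[0,0,0],[0,0,0],0.2],[[0,0,0],[0,0,0],0.3],[[0,0,0],[0,0,0],0.5],[[0,0,0],[0,0,0],1],[[0,0,0],[0,0,0],1],[[0,0,0],[0,0,0],1],[[0,0,0],[0,0,0],1]]'
```

```text
clock: 18.35
tool_pos: [0.4795, 0.1896, 0.2013]
tcp_rot: [-3.14, -0.002, 0.282]
contact_force: [0.2, -0.8, 0.4]
gripper_width: 0.999
clock: 19.1
tool_pos: [0.4803, 0.1862, 0.0335]
tcp_rot: [-3.142, 0.0, 0.279]
contact_force: [0.5, 0.1, 0.2]
gripper_width: 0.997
clock: 20.02
tool_pos: [0.4809, 0.1864, 0.0343]
tcp_rot: [-3.142, -0.001, 0.279]
contact_force: [-0.9, -0.9, 6.0]
gripper_width: 0.39
```

```bash
python3 -m creep '[[[0,0,-0.01],[0,0,0],1],[[0,0,-0.03],[0,0,0],1],[[0,0,-0.06],[0,0,0],1],[[0,0,-0.09],[0,0,0],1],[[0,0,-0.12],[0,0,0],1],[[0,0,-0.137],[0,0,0],1],[[0,0,-0.147],[0,0,0],1],[[0,0,-0.147],[0,0,0],1]]' && python3 -m creep '[[[-0.002,0.015,0],[0,0,0],1],[[-0.0055,0.04,0],[0,0,0],1],[[-0.01,0.07,0],[0,0,0],1],[[-0.015,0.105,0],[0,0,0],1],[[-0.02,0.14,0],[0,0,0],1],[[-0.025,0.175,0],[0,0,0],1],[[-0.03,0.21,0],[0,0,0],1],[[-0.035,0.245,0],[0,0,0],1],[[-0.04,0.28,0],[0,0,0],1],[[-0.045,0.315,0],[0,0,0],1],[[-0.0485,0.34,0],[0,0,0],1],[[-0.0508,0.3584,0],[0,0,0],1]]' && python3 -m creep '[[[0,0,0],[0,0,0],1],[[0,0,0.01],[0,0,0],1],[[0,0,0.035],[0,0,0],1],[[0,0,0.06],[0,0,0],1],[[0,0,0.08],[0,0,0],1],[[0,0,0.092],[0,0,0],1],[[0,0,0.1],[0,0,0],1],[[0,0,0.1],[0,0,0],1],[[0,0,0.1],[0,0,0],1]]'; python3 snap.py pics/w5.png
```

```text
clock: 20.68
tool_pos: [0.4817, 0.1867, 0.1829]
tcp_rot: [-3.142, -0.005, 0.279]
contact_force: [0.2, -0.1, -1.8]
gripper_width: 0.39
clock: 21.68
tool_pos: [0.5286, -0.1746, 0.1778]
tcp_rot: [-3.14, 0.003, 0.277]
contact_force: [-0.2, 0.6, -1.0]
gripper_width: 0.385
clock: 22.43
tool_pos: [0.5301, -0.1718, 0.08]
tcp_rot: [-3.141, 0.0, 0.28]
contact_force: [0.7, 0.2, -1.3]
gripper_width: 0.391
[np.float64(0.5096170514453533), np.float64(-0.10156542548880704), np.float64(0.22275630559283147)] [np.float64(-0.28347601166996717), np.float64(-0.000683854345682855), np.float64(0.27816362253861626)]
```

View pics/w5.png

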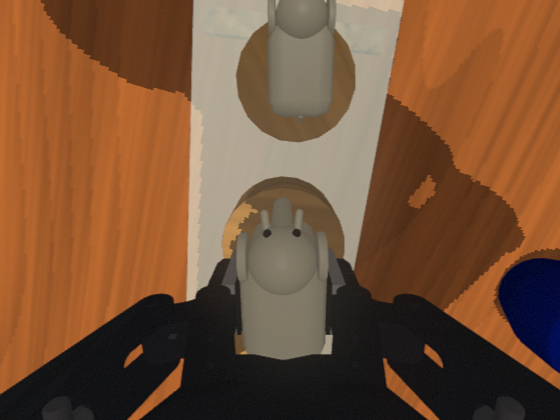

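```bash
python3 - <<'E'
from h import *
W=dict(W1,eye=[.509617,-.1015654,.2227563],rotation=[-.283476,-.000684,.278164])
h=np.array([np.cos(np.radians(106)),np.sin(np.radians(106)),0])
print("plinth3",wat(W,284,188,.048)-.036*h,[wat(W,u,240,.048).round(4) for u in(222,344)])
f=.08-.021
print("el3",wat(W,283,260,f+.059)-.0247*h)
print("S",wat(W,300,117,.072+.038)+.0145*h,"pl",wat(W,297,142,.072)+.026*h,[wat(W,u,78,.072).round(4) for u in(237,355)])
# check head rule with '2' in w4
W=dict(W1,eye=[.5271608,-.1911822,.228186],rotation=[-.283943,-.001188,.278058])
print("2 head rule",wat(W,283,258,.118)-.375*.054*h)
E
```

```text
plinth3 [ 0.53099011 -0.17382479  0.048     ] [array([ 0.4942, -0.1799,  0.048 ]), array([ 0.5643, -0.1599,  0.048 ])]
el3 [ 0.53033927 -0.17381294  0.118     ]
S [ 0.51141567 -0.08634059  0.11      ] pl [ 0.51211115 -0.08607155  0.072     ] [array([ 0.4855, -0.0916,  0.072 ]), array([ 0.5361, -0.0771,  0.072 ])]
2 head rule [ 0.54721282 -0.26090677  0.118     ]
```

Centred within 1 mm. Lower and release.

```bash
python3 -m creep '[[[0,0,0.003],[0,0,0],1],[[0,0,0.006],[0,0,0],1],[[0,0,0.008],[0,0,0],1],[[0,0,0.009],[0,0,0],1],[[0,0,0.009],[0,0,0],1],[[0,0,0.009],[0,0,0],1]]'; python3 -m creep '[[[0,0,0.0005],[0,0,0],1],[[0,0,0.001],[0,0,0],1],[[0,0,0.001],[0,0,0],1],[[0,0,0.001],[0,0,0],1]]'; python3 -m creep '[[[0,0,0.0005],[0,0,0],1],[[0,0,0.001],[0,0,0],1],[[0,0,0.001],[0,0,0],1],[[0,0,0.001],[0,0,0],1]]'
```

```text
clock: 22.98
tool_pos: [0.5301, -0.1724, 0.0713]
tcp_rot: [3.142, -0.0, 0.279]
contact_force: [0.8, 1.2, -2.2]
gripper_width: 0.39
clock: 23.32
tool_pos: [0.5302, -0.1724, 0.0703]
tcp_rot: [3.142, -0.0, 0.279]
contact_force: [0.1, -0.1, -0.9]
gripper_width: 0.389
clock: 23.65
tool_pos: [0.5302, -0.1724, 0.0703]
tcp_rot: [-3.142, 0.0, 0.279]
contact_force: [-1.4, 0.5, 5.4]
gripper_width: 0.388
```

```bash
python3 -m creep '[[[0,0,0],[0,0,0],0.2],[[0,0,0],[0,0,0],0.1],[[0,0,0],[0,0,0],0],[[0,0,0],[0,0,0],-0.1],[[0,0,0],[0,0,0],-0.3],[[0,0,0],[0,0,0],-1],[[0,0,0],[0,0,0],-1],[[0,0,0],[0,0,0],-1],[[0,0,0],[0,0,0],-1]]'; python3 -m creep '[[[0,0,-0.01],[0,0,0],-1],[[0,0,-0.03],[0,0,0],-1],[[0,0,-0.06],[0,0,0],-1],[[0,0,-0.09],[0,0,0],-1],[[0,0,-0.12],[0,0,0],-1],[[0,0,-0.131],[0,0,0],-1]]'; python3 -m creep '[[[0.005,-0.035,0],[0,0,0],-1],[[0.0107,-0.075,0],[0,0,0],-1],[[0.0164,-0.115,0],[0,0,0],-1],[[0.022,-0.155,0],[0,0,0],-1],[[0.0278,-0.195,0],[0,0,0],-1],[[0.0335,-0.235,0],[0,0,0],-1],[[0.0391,-0.275,0],[0,0,0],-1]]'; python3 -m creep '[[[0.0057,-0.04,0],[0,0,-1],-1],[[0.0114,-0.08,0],[0,0,-1],-1],[[0.017,-0.12,0],[0,0,-1],-1],[[0.0228,-0.16,0],[0,0,-1],-1],[[0.0285,-0.2,0],[0,0,-1],-1],[[0.033,-0.23,0],[0,0,-1],-1],[[0.0368,-0.2582,0],[0,0,-1],-1],[[0.0368,-0.2582,0],[0,0,-1],-1],[[0.0368,-0.2582,0],[0,0,-1],-1]]'; python3 snap.py pics/w6.png
```

```text
clock: 24.4
tool_pos: [0.5301, -0.1724, 0.0692]
tcp_rot: [-3.142, 0.0, 0.279]
contact_force: [-0.4, -0.7, 1.3]
gripper_width: 1.0
clock: 24.9
tool_pos: [0.533, -0.1735, 0.2061]
tcp_rot: [3.136, -0.007, 0.279]
contact_force: [0.9, 0.3, 0.4]
gripper_width: 1.001
clock: 25.48
tool_pos: [0.491, 0.1045, 0.2003]
tcp_rot: [3.142, -0.0, 0.279]
contact_force: [0.7, -0.4, 0.3]
gripper_width: 0.998
clock: 26.23
tool_pos: [0.4553, 0.3622, 0.1999]
tcp_rot: [3.141, 0.001, 0.3]
contact_force: [0.3, 0.6, -0.6]
gripper_width: 0.996
[np.float64(0.4335346789473397), np.float64(0.43212768007126307), np.float64(0.3425727905267463)] [np.float64(-0.2845824956410972), np.float64(-0.0004499464562182087), np.float64(0.2980222814639624)]
```

View pics/w6.png

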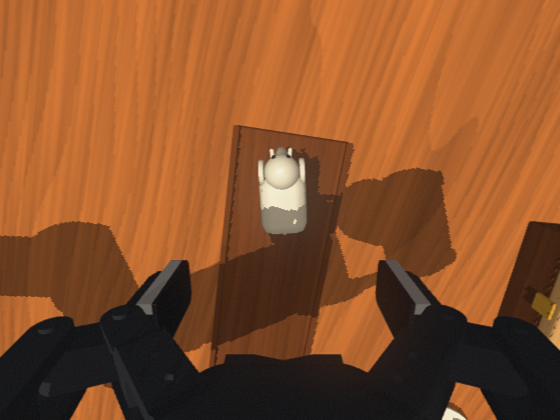

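```bash
python3 - <<'E'
from h import *
W=dict(W1,eye=[.4335347,.4321277,.3425728],rotation=[-.2845825,-.00045,.298022])
h=np.array([np.cos(np.radians(108)),np.sin(np.radians(108)),0])
a=wat(W,284.5,234,.082)+.027*h; b=wat(W,282,171,.082)-.375*.078*h; l,r=wat(W,261,215,.082),wat(W,307,215,.082)
print(a,b,(l+r)/2,np.linalg.norm(l-r)); m=(a+b)/2
plan((.4565,.3605,.2,17),(m[0],m[1],.2,18))
plan((m[0],m[1],.2,18),(.48,.0,.2,18),(.5505,-.3525,.2,16))
E
```

```text
[0.4561022 0.3620038 0.082    ] [0.45491356 0.36160254 0.082     ] [0.4588258 0.3530635 0.082    ] 0.04000330664868036
[-0.0006 -0.0015 -0.    ] [ 0.  0. -1.] rows>=0.1
[-0.0885  0.3517  0.    ] [0. 0. 0.] rows>=8.7
[-0.0419  0.357   0.    ] [ 0. -0.  2.] rows>=8.6
```

```bash
python3 -m creep '[[[0,-0.0015,0.02],[0,0,-1],-1],[[0,-0.0015,0.05],[0,0,-1],-1],[[0,-0.0015,0.08],[0,0,-1],-1],[[0,-0.0015,0.105],[0,0,-1],-1],[[0,-0.0015,0.13],[0,0,-1],-1],[[0,-0.0015,0.15],[0,0,-1],-1],[[0,-0.0015,0.16],[0,0,-1],-1],[[0,-0.0015,0.16],[0,0,-1],-1],[[0,-0.0015,0.16],[0,0,-1],-1]]' && python3 -m creep '[[[0,0,0],[0,0,0],-0.6],[[0,0,0],[0,0,0],-0.4],[[0,0,0],[0,0,0],-0.2],[[0,0,0],[0,0,0],-0.1],[[0,0,0],[0,0,0],0],[[0,0,0],[0,0,0],0.1],[[0,0,0],[0,0,0],0.3],[[0,0,0],[0,0,0],1],[[0,0,0],[0,0,0],1],[[0,0,0],[0,0,0],1],[[0,0,0],[0,0,0],1]]' && python3 -m creep '[[[0,0,-0.005],[0,0,0],1],[[0,0,-0.015],[0,0,0],1],[[0,0,-0.03],[0,0,0],1],[[0,0,-0.055],[0,0,0],1],[[0,0,-0.08],[0,0,0],1],[[0,0,-0.11],[0,0,0],1],[[0,0,-0.135],[0,0,0],1],[[0,0,-0.15],[0,0,0],1],[[0,0,-0.16],[0,0,0],1],[[0,0,-0.16],[0,0,0],1]]'
```

```text
clock: 27.03
tool_pos: [0.4559, 0.3616, 0.0403]
tcp_rot: [3.141, 0.001, 0.313]
contact_force: [0.2, -0.0, 0.7]
gripper_width: 1.0
clock: 27.95
tool_pos: [0.456, 0.363, 0.0412]
tcp_rot: [-3.141, -0.001, 0.314]
contact_force: [-1.8, -0.1, 6.0]
gripper_width: 0.462
clock: 28.78
tool_pos: [0.457, 0.3634, 0.2032]
tcp_rot: [-3.14, -0.005, 0.314]
contact_force: [0.3, 0.3, -2.5]
gripper_width: 0.462
```

```bash
python3 -m creep '[[[-0.0025,0.01,0],[0,0,0],1],[[-0.0075,0.03,0],[0,0,0],1],[[-0.015,0.06,0],[0,0,0],1],[[-0.024,0.095,0],[0,0,0],1],[[-0.033,0.13,0],[0,0,0],1],[[-0.0415,0.165,0],[0,0,0],1],[[-0.05,0.2,0],[0,0,0],1],[[-0.06,0.24,0],[0,0,0],1],[[-0.07,0.28,0],[0,0,0],1],[[-0.08,0.32,0],[0,0,0],1],[[-0.0885,0.3517,0],[0,0,0],1]]' && python3 -m creep '[[[-0.004,0.035,0],[0,0,0.5],1],[[-0.008,0.07,0],[0,0,1],1],[[-0.012,0.105,0],[0,0,1.5],1],[[-0.0165,0.14,0],[0,0,2],1],[[-0.0205,0.175,0],[0,0,2],1],[[-0.025,0.21,0],[0,0,2],1],[[-0.029,0.245,0],[0,0,2],1],[[-0.033,0.28,0],[0,0,2],1],[[-0.037,0.315,0],[0,0,2],1],[[-0.04,0.34,0],[0,0,2],1],[[-0.0419,0.357,0],[0,0,2],1],[[-0.0419,0.357,0],[0,0,2],1]]' && python3 -m creep '[[[0,0,0],[0,0,0],1],[[0,0,0.015],[0,0,0],1],[[0,0,0.04],[0,0,0],1],[[0,0,0.065],[0,0,0],1],[[0,0,0.09],[0,0,0],1],[[0,0,0.11],[0,0,0],1],[[0,0,0.12],[0,0,0],1],[[0,0,0.125],[0,0,0],1],[[0,0,0.125],[0,0,0],1],[[0,0,0.125],[0,0,0],1]]'; python3 snap.py pics/w7.png
```

```text
clock: 29.7
tool_pos: [0.4779, -0.0024, 0.1981]
tcp_rot: [-3.141, 0.004, 0.313]
contact_force: [0.1, -0.1, -1.8]
gripper_width: 0.457
clock: 30.7
tool_pos: [0.5489, -0.3554, 0.1974]
tcp_rot: [-3.141, 0.003, 0.276]
contact_force: [-1.6, 0.7, -2.4]
gripper_width: 0.462
clock: 31.53
tool_pos: [0.5511, -0.3516, 0.076]
tcp_rot: [3.141, -0.001, 0.28]
contact_force: [0.0, -1.2, -1.4]
gripper_width: 0.463
[np.float64(0.5304594473600394), np.float64(-0.28131679630139095), np.float64(0.21867833032142817)] [np.float64(-0.2846363585026504), np.float64(-0.0017264851202041243), np.float64(0.27798180686629276)]
```

View pics/w7.png

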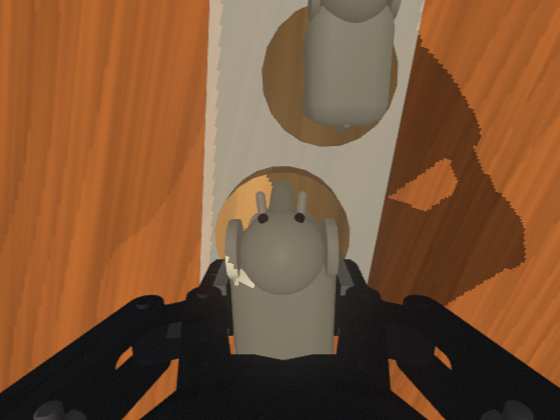

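```bash
python3 - <<'E'
from h import *
W=dict(W1,eye=[.5304594,-.2813168,.2186783],rotation=[-.2846364,-.0017265,.277982])
h=np.array([np.cos(np.radians(106)),np.sin(np.radians(106)),0])
l,r=wat(W,216,230,.036),wat(W,349,230,.036)
print("plinthL",wat(W,282.5,167,.036)-.041*h,l,r)
print("elL",wat(W,282,253,.075-.028+.07)-.375*.078*h)
print("2",wat(W,347,126,.06+.048)+.0185*h,"pl",wat(W,329,147,.06)+.031*h,)
E
```

```text
plinthL [ 0.54967433 -0.34843979  0.036     ] [ 0.50955439 -0.35790197  0.036     ] [ 0.58865502 -0.33538388  0.036     ]
elL [ 0.55108148 -0.35412783  0.117     ]
2 [ 0.54746392 -0.26078856  0.108     ] pl [ 0.5483179  -0.25962254  0.06      ]
```

```bash
python3 -m creep '[[[0,-0.001,0.003],[0,0,0],1],[[0,-0.002,0.006],[0,0,0],1],[[0,-0.002,0.008],[0,0,0],1],[[0,-0.002,0.009],[0,0,0],1],[[0,-0.002,0.009],[0,0,0],1],[[0,-0.002,0.009],[0,0,0],1]]'; python3 -m creep '[[[0,0,0.0005],[0,0,0],1],[[0,0,0.001],[0,0,0],1],[[0,0,0.001],[0,0,0],1],[[0,0,0.001],[0,0,0],1]]'; python3 -m creep '[[[0,0,0.0005],[0,0,0],1],[[0,0,0.001],[0,0,0],1],[[0,0,0.001],[0,0,0],1],[[0,0,0.001],[0,0,0],1]]'
```

```text
clock: 32.08
tool_pos: [0.55, -0.3498, 0.0662]
tcp_rot: [-3.141, 0.0, 0.279]
contact_force: [0.2, 0.1, -2.5]
gripper_width: 0.459
clock: 32.42
tool_pos: [0.5501, -0.3499, 0.0653]
tcp_rot: [3.142, -0.0, 0.279]
contact_force: [-0.6, -0.1, -2.3]
gripper_width: 0.461
clock: 32.75
tool_pos: [0.5501, -0.3499, 0.0652]
tcp_rot: [3.141, 0.0, 0.279]
contact_force: [-2.5, 1.4, 5.4]
gripper_width: 0.464
```

Contact again at the expected height. Release, rise, retreat towards the start so the top view is clear.

```bash
python3 -m creep '[[[0,0,0],[0,0,0],0.05],[[0,0,0],[0,0,0],0],[[0,0,0],[0,0,0],-0.1],[[0,0,0],[0,0,0],-0.2],[[0,0,0],[0,0,0],-0.4],[[0,0,0],[0,0,0],-1],[[0,0,0],[0,0,0],-1],[[0,0,0],[0,0,0],-1],[[0,0,0],[0,0,0],-1]]'; python3 -m creep '[[[0,0,-0.01],[0,0,0],-1],[[0,0,-0.03],[0,0,0],-1],[[0,0,-0.06],[0,0,0],-1],[[0,0,-0.09],[0,0,0],-1],[[0,0,-0.12],[0,0,0],-1],[[0,0,-0.15],[0,0,0],-1],[[0,0,-0.15],[0,0,0],-1]]'; python3 -m creep '[[[-0.02,0.02,0],[0,0,0],-1],[[-0.05,0.04,0],[0,0,0],-1],[[-0.08,0.06,0],[0,0,0],-1],[[-0.11,0.08,0],[0,0,0],-1],[[-0.14,0.1,0],[0,0,0],-1],[[-0.17,0.12,0],[0,0,0],-1],[[-0.2,0.14,0],[0,0,0],-1],[[-0.23,0.16,0],[0,0,0],-1],[[-0.25,0.17,0],[0,0,0],-1],[[-0.25,0.17,0],[0,0,0],-1]]'
python3 - <<'E'
from plant import imaging
import cv2,numpy as np
t=imaging.get_image("top")["color"]; s=imaging.get_image("scene")["color"]
cv2.imwrite("pics/top9.png",t)
r=lambda c:cv2.resize(c,None,fx=3,fy=3,interpolation=cv2.INTER_CUBIC)
cv2.imwrite("pics/fin.png",np.vstack([r(t[190:275,275:475]),r(s[165:275,65:265])]))
for n,c in(("top",t),("scene",s)):
    o=cv2.imread(f"pics/{n}0.png"); d=cv2.absdiff(o,c).max(2)
    for k,(x,y,w,h) in {"top":{"cup":(205,115,75,70),"vase":(330,125,45,45)},"scene":{"cup":(295,240,80,70),"vase":(190,275,48,52)}}[n].items(): print(n,k,(d[y:y+h,x:x+w]>40).mean())
E
```

```text
clock: 33.5
tool_pos: [0.5501, -0.3498, 0.0642]
tcp_rot: [3.142, -0.0, 0.279]
contact_force: [0.4, -0.1, -0.6]
gripper_width: 1.001
clock: 34.08
tool_pos: [0.5541, -0.3527, 0.2238]
tcp_rot: [3.13, -0.009, 0.279]
contact_force: [0.6, -0.0, 0.7]
gripper_width: 0.999
clock: 34.92
tool_pos: [0.3524, -0.5859, 0.2147]
tcp_rot: [3.14, 0.002, 0.274]
contact_force: [-0.0, -0.0, 0.9]
gripper_width: 1.001
top cup 0.0
top vase 0.0
scene cup 0.0
scene vase 0.0
```

View pics/fin.png

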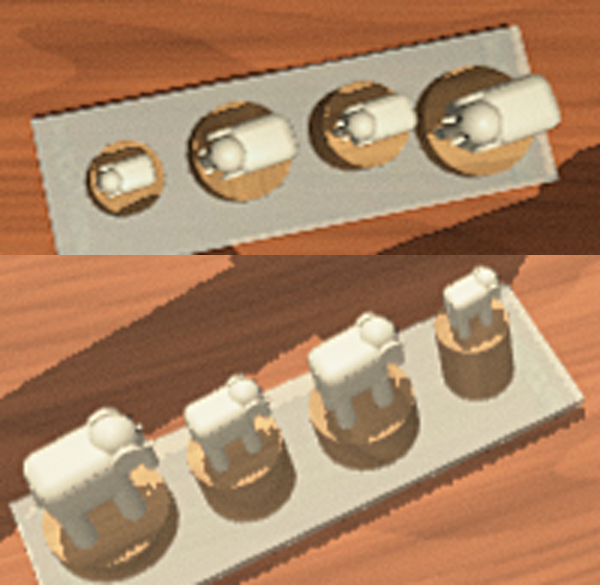

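```bash
python3 - <<'E'
from h import *
h=np.array([np.cos(np.radians(106)),np.sin(np.radians(106)),0])
for n,rear,ph,H,pl in [("L",(557,103),.024,.078,(478,121)),("2",(411,114),.048,.054,(361,125)),("3",(293,136),.036,.066,(242,151)),("S",(153,171),.060,.042,(126,179))]:
    f=lambda p,z: at('top',274.67+p[0]/3,189.67+p[1]/3,z)
    print(n,(f(rear,.012+ph+.9*H)+H*.345*h).round(4),f(pl,.012+ph).round(4))
E
```

```text
L [ 0.5473 -0.3541  0.1062] [ 0.5503 -0.3533  0.036 ]
2 [ 0.5436 -0.2607  0.1086] [ 0.5466 -0.2589  0.06  ]
3 [ 0.5291 -0.1759  0.1074] [ 0.5304 -0.1749  0.048 ]
S [ 0.5094 -0.088   0.1098] [ 0.5105 -0.0876  0.072 ]
```

All four are within about 3 mm of the plinth centres, upright, and the cup and vase look unchanged. Handing in.

```bash
python3 -c "
from plant import order,read_state
print(read_state()['clock'],order.finish_job())"
```

```text
the job is handed in; nothing more can be done
35.0167 None
```

All four elephants are on the glass rack in reverse order of height, from the smallest on the tallest plinth to the largest on the lowest. I handed the job in at 35.0 s.

- **Setting down:** I lowered each one in 1 mm steps until it touched, at about 5–6 N and at the height I expected, then opened the gripper. The readings printed at the end of each move never showed more than about 6 N.
- **Second elephant:** I had shifted it about 2 mm the wrong way, so I raised it 3 mm, re-centred it and set it down again before releasing.
- **Final pictures:** All four are upright. In the top view each stands within about 3.5 mm of its plinth centre. The cup and vase areas match the first pictures exactly.
- **Disagreement:** For the lowest plinth, the wrist view put the centre about 4–6 mm further in y than the top view did. I placed the largest elephant between the two estimates.

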